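# Turn round the row of setting tools for the mirror strap

## Task

The next strap is the mirror twin of the last one, so its tools are wanted in the opposite order. Move the four leatherworking tools from the cork-padded board into the four compartments of the wooden tray in reverse order: the tool at the left end of the board goes into the compartment at the right end of the tray, the second from the left into the second from the right, and so on. Leave each tool standing upright on its foot, flat on the floor of its own compartment.

Things in the scene. Friction and masses are not known exactly. Their poses are not given: they have to be found in the camera images.
- stamp: Maker's stamp, 84 mm tall, loose: a square brass block 32 x 32 x 24 mm at the foot, a thin 16 mm neck, and on top a round dark wooden handle, 28 mm in diameter from 48 to 74 mm above the foot, tapering to 18 mm at the top. About 0.26 kg. Origin at the centre of its underside, z up along the handle.
- burnisher: Turned edge burnisher of plain pale wood, 78 mm tall, loose, round: a 34 mm foot with grooves around it (0 to 36 mm up), a 20 mm waist, and a round 26 mm knob from 56 to 72 mm above the foot. About 0.08 kg. Origin at the centre of its underside, z up.
- setter: Steel rivet setter, 64 mm tall, loose, round: 32 mm foot collar 10 mm high, 22 mm shaft, and a dark mushroom head 34 mm in diameter from 50 to 64 mm above the foot. About 0.22 kg. Origin at the centre of its underside, z up.
- anvil: Rivet anvil, a plain dark steel cylinder 38 mm in diameter and 44 mm tall with a bright ring on its top, loose: the shortest and thickest of the four. About 0.38 kg. Origin at the centre of its underside, z up.
- pad_stamp: Square cork pad, 52 x 52 mm, fixed on the board, on which the stamp stands at the start (within 5 mm of the pad's centre); it marks that tool's place in the row. The four pads look alike. Origin at the centre of its underside, z up, its top 3 mm above that.
- pad_burnisher: Square cork pad, 52 x 52 mm, fixed on the board, on which the burnisher stands at the start (within 5 mm of the pad's centre); it marks that tool's place in the row. The four pads look alike. Origin at the centre of its underside, z up, its top 3 mm above that.
- pad_setter: Square cork pad, 52 x 52 mm, fixed on the board, on which the setter stands at the start (within 5 mm of the pad's centre); it marks that tool's place in the row. The four pads look alike. Origin at the centre of its underside, z up, its top 3 mm above that.
- pad_anvil: Square cork pad, 52 x 52 mm, fixed on the board, on which the anvil stands at the start (within 5 mm of the pad's centre); it marks that tool's place in the row. The four pads look alike. Origin at the centre of its underside, z up, its top 3 mm above that.
- board: Source rack: flat dark wooden board, 76 x 250 mm, 12 mm thick, fixed, with four cork pads in a row along its y axis at y = -90, -30, 30 and 90 mm, one tool standing on each; the tools' feet are 15 mm above the bench. Origin at the centre of its underside, z up; its y axis points to the robot's left within 0.2 rad.
- tray: Target rack, nearer or farther than the board: fixed light wooden tray, 66 x 246 mm, four open compartments in a row along its y, centred at y = -90, -30, 30, 90 mm, x = 0. Each is 54 x 54 mm inside, floor 8 mm above the underside, walls 6 mm thick, 8 mm higher than the floor. Origin at the centre of its underside, z up; y points to the robot's left within 0.2 rad.
Not all that is in view belongs to the job. What is shaped like the burnisher but blue or green is not meant.

How it is judged:
At the end, for the whole second after the job is handed in: Every tool stands in the tray compartment that mirrors its starting pad's place on the board: origin within 15 mm of the compartment's centre along tray x and y, foot within 4 mm of the floor's height, upright within 0.1 rad, slower than 0.02 m/s (((y of pad_stamp in the frame of board between -0.11 and -0.07 m and y of stamp in the frame of tray between 0.075 and 0.105 m) or (y of pad_stamp in the frame of board between -0.05 and -0.01 m and y of stamp in the frame of tray between 0.015 and 0.045 m) or (y of pad_stamp in the frame of board between 0.01 and 0.05 m and y of stamp in the frame of tray between -0.045 and -0.015 m) or (y of pad_stamp in the frame of board between 0.07 and 0.11 m and y of stamp in the frame of tray between -0.105 and -0.075 m)) and x of stamp in the frame of tray between -0.015 and 0.015 m and z of stamp in the frame of tray between 0.004 and 0.012 m and angle between each of stamp, burnisher, setter, anvil's own z axis and vertical below 0.1 rad and linear speed of each of stamp, burnisher, setter, anvil below 0.02 m/s and ((y of pad_burnisher in the frame of board between -0.11 and -0.07 m and y of burnisher in the frame of tray between 0.075 and 0.105 m) or (y of pad_burnisher in the frame of board between -0.05 and -0.01 m and y of burnisher in the frame of tray between 0.015 and 0.045 m) or (y of pad_burnisher in the frame of board between 0.01 and 0.05 m and y of burnisher in the frame of tray between -0.045 and -0.015 m) or (y of pad_burnisher in the frame of board between 0.07 and 0.11 m and y of burnisher in the frame of tray between -0.105 and -0.075 m)) and x of burnisher in the frame of tray between -0.015 and 0.015 m and z of burnisher in the frame of tray between 0.004 and 0.012 m and ((y of pad_setter in the frame of board between -0.11 and -0.07 m and y of setter in the frame of tray between 0.075 and 0.105 m) or (y of pad_setter in the frame of board between -0.05 and -0.01 m and y of setter in the frame of tray between 0.015 and 0.045 m) or (y of pad_setter in the frame of board between 0.01 and 0.05 m and y of setter in the frame of tray between -0.045 and -0.015 m) or (y of pad_setter in the frame of board between 0.07 and 0.11 m and y of setter in the frame of tray between -0.105 and -0.075 m)) and x of setter in the frame of tray between -0.015 and 0.015 m and z of setter in the frame of tray between 0.004 and 0.012 m and ((y of pad_anvil in the frame of board between -0.11 and -0.07 m and y of anvil in the frame of tray between 0.075 and 0.105 m) or (y of pad_anvil in the frame of board between -0.05 and -0.01 m and y of anvil in the frame of tray between 0.015 and 0.045 m) or (y of pad_anvil in the frame of board between 0.01 and 0.05 m and y of anvil in the frame of tray between -0.045 and -0.015 m) or (y of pad_anvil in the frame of board between 0.07 and 0.11 m and y of anvil in the frame of tray between -0.105 and -0.075 m)) and x of anvil in the frame of tray between -0.015 and 0.015 m and z of anvil in the frame of tray between 0.004 and 0.012 m); the robot touches nothing.
It also fails if it takes over 99 s, if anything falls off the work surface, if the arm or the gripper's body presses on something with over 40 N, if the wrist force passes 120 N, or if a joint passes its speed limit or range.

## Robot

A 6-joint arm with a two-finger parallel gripper is mounted at the origin on the work surface. World frame = base frame: x ahead of the robot, y to its left, z up, the work surface at z = 0. Lengths are in m, angles in rad, forces in N, time in s.
With the tool pointing down it reaches from about 0.35 to 0.975 m from the base axis. Payload 4.9 kg.
Tool frame: the origin (TCP) lies on the front face of the gripper's body, between the roots of the fingers; the fingertips stand ctrl.finger_overhang ahead of it and the grasp point (between the pads) lies 54 mm ahead of it (ctrl.finger_overhang is the distance from the TCP to the fingertips, in m); z points along the fingers, y is the line along which they close (so a half turn about z gives the same grasp; the last joint's range is limited). The gripper opens to 85 mm and grips with 20 to 120 N. Pads are 22 mm wide; open, the fingers measure 114 mm over their backs; the gripper's body (76 mm by 85 mm) begins 54 mm behind the grasp point. The pads swing forward as they close: fully open they stand 13 mm farther back than shut.
Start: joints at [1.061, 0.053, 1.613, -0, 1.476, -0.119], TCP at [0.238, 0.578, 0.304] pointing down, gripper open.
Joint ranges: [-3.01, 3.01], [-1.01, 2.22], [0.06, 2.58], [-1.02, 4.17], [0.09, 2.62], [-3.14, 3.14]. Speed limits (rad/s): [2.57, 2.57, 3.14, 3.14, 3.14, 3.14].

## Interface

Orientations are given as a rotation vector (axis times angle).
In Python, from station import ctrl, vision gives the robot as it stands. The module is installed in compiled form; this text tells all that it offers.
- The arm moves only by the tool drive_tool, never from a script. Its argument "rows" is a list of rows, each a list of 2 entries, a list of its own where there are three numbers: the shift along the tool's x, y, z in m, then the turn about the tool's z in rad. A call has 1 to 10 rows; each row shifts and turns the commanded pose from where the row before left it, along the tool's axes as they then stand; what a row does not reach is not made up. A row lasts 1/10 s, in which the tool goes at most 50 mm and 8.59 degrees, less where a joint would pass 70% of its speed; a pose out of reach is approached as far as the arm can. A call with a gripper value outside its range is refused whole. "jaw" is the closure, from 0 (fully open) to 1 (shut), set as the call begins (left out, the last holds). The fingers move at their own pace and stop on an object; "grip_force" is the grip in N (left out, the last holds). Time passes only in rows, so rows that do not move let the fingers close. It gives the time, the measured TCP pose, the force, the opening and the grip force at its end, in the units of the state.
- ctrl.get_obs(): the state, without advancing time (a new reading comes with each control period).
- vision.get_image(name): name is "scene" or "top" or "wrist"; returns a dict with "image" (384x512x3 uint8, blue, green, red), "vertical_fov" (degrees; the focal length in pixels is half the picture's height over the tangent of half this angle, whatever the lens; pixels are square), "cx", "cy" (the principal point, pixels), "dist_coeffs" ([k1, k2, p1, p2, k3] as OpenCV has them; the pictures are not rectified), "R" (3x3) and "t" (3): a world point X has camera coordinates R X + t. Camera axes: x right, y down, z forward; pixel columns grow to the right and rows downward; lengths in m; the calibration is good to about 2 mm. A picture is of the moment at which its call begins. There is no depth.
- ctrl.finish_job(): hands the job in; it is judged then, once.
The state is a dict: "t": time; "q": joint angles; "dq": joint speeds; "effort": joint torques, N m; "tool_pos": TCP position; "tool_rot": TCP orientation; "contact_force": force on the tool from outside, world axes, zero at the start; "wrist_torque": the same for the moment, N m; "opening": finger opening in m; "grip_force": force on a finger pad.
Only numpy, scipy, OpenCV 4.12 (cv2) and the standard library are available. Lean on these libraries where they do the work, as an engineer would, in place of code of your own. Each camera call takes 0.05 s, during which the arm holds its last target. There are 200 camera calls.

## Working session

There is one attempt and no reset: what is moved stays moved. The work goes in short steps, Python scripts to look and compute and a tool call to move; the robot and the scene stay as the last step left them, time stands still between calls to the robot, and variables do not carry over. Pictures are saved under pics/ and viewed, at most 14 in all, crops included, and the job is handed in when it is done.

Besides the shell and the picture viewer there is one more tool, called as name([rows], argument=value, ...), one row to a line, values as JSON. drive_tool: Moves the arm, as the interface text tells. Its arguments: {"type":"object","properties":{"rows":{"type":"array","items":{"type":"array"}},"jaw":{"type":"number"},"grip_force":{"type":"number"}},"required":["rows"]}

```bash
mkdir -p pics
cat > h.py <<'E'
import numpy as np, cv2
from station import ctrl, vision
def cam(n):
    d=vision.get_image(n); f=d["image"].shape[0]/2/np.tan(np.radians(d["vertical_fov"])/2)
    d["K"]=np.array([[f,0,d["cx"]],[0,f,d["cy"]],[0,0,1.]]); d["D"]=np.array(d["dist_coeffs"],float); d["R"]=np.array(d["R"]);d["t"]=np.array(d["t"]); return d
def toz(d,px,z):
    u=cv2.undistortPoints(np.array(px,float).reshape(-1,1,2),d["K"],d["D"]).reshape(-1,2)
    r=np.c_[u,np.ones(len(u))]@d["R"]; c=-d["R"].T@d["t"]
    return c+r*((np.broadcast_to(z,len(u))-c[2])/r[:,2])[:,None]
def proj(d,X):
    return cv2.projectPoints(np.array(X,float).reshape(-1,1,3),cv2.Rodrigues(d["R"])[0],d["t"],d["K"],d["D"])[0].reshape(-1,2)
E
python3 - <<'E'
from h import *
for n in("scene","top","wrist"):
    d=cam(n);cv2.imwrite(f"pics/{n}0.png",d["image"]); print(n,d["K"][0,0],-d["R"].T@d["t"],d["R"][2])
o=ctrl.get_obs();print(o,ctrl.finger_overhang)
a=[cv2.imread(f"pics/{n}0.png") for n in("top","scene")]
E
```

```text
scene 414.1242773969409 [0.78542623 0.40707258 0.47173453] [-0.35026076 -0.68335019 -0.6405856 ]
top 351.69153250470794 [ 0.46020171 -0.01166413  0.67284393] [ 0.15353578 -0.01216572 -0.9880682 ]
wrist 295.7951312577787 [0.17554018 0.60293442 0.37160738] [ 0.24409124 -0.10236662 -0.96433425]
{'t': 0.15, 'q': array([ 1.06096687e+00,  5.32388525e-02,  1.61397683e+00, -4.01955827e-06,
        1.47601358e+00, -1.18982862e-01]), 'dq': array([ 0.0001415 , -0.00131486, -0.00545439, -0.00196311,  0.00217267,
        0.00074799]), 'effort': array([ 6.74022681e-05, -3.94245923e+01, -3.70720375e+01, -1.84635919e-04,
        4.71304244e-03, -8.41984956e-06]), 'tool_pos': array([0.23791496, 0.57754417, 0.30292554]), 'tool_rot': array([-6.09941769e-01, -3.08130063e+00,  2.44630767e-03]), 'contact_force': array([-0.7105291 , -0.69749704,  0.27407889]), 'wrist_torque': array([ 0.06416569, -0.03146954, -0.01376893]), 'grip_force': 0.0, 'opening': 0.08542396948481629} 0.0726
```

View pics/top0.png

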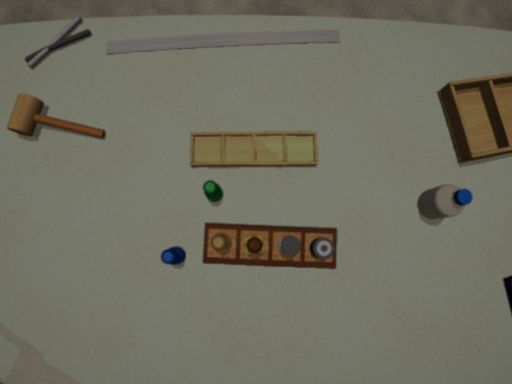

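View pics/scene0.png

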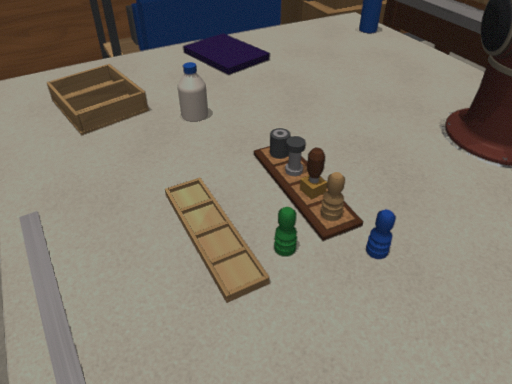

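The top view has robot-left on the image's left. The board reads from the left: burnisher (220,242), stamp (255,245), setter (290,245), anvil (322,248). The tray is farther away, around (254,149). There are also burnisher-shaped pieces in green (213,190) and blue (173,256), which are decoys; the pale wooden one on the board is the one meant. I'll confirm this in an enlarged crop.

Run:
```python
from h import *
d=cam("top"); im=d["image"][125:275,185:345]
cv2.imwrite("pics/topc.png",cv2.resize(im,None,fx=4,fy=4,interpolation=cv2.INTER_CUBIC))
def show(n,p,z):
    P=toz(d,p,z); c=P.mean(0); e=P[0]+P[3]-P[1]-P[2]
    print(n,P.round(4).tolist(),c.round(4),"size",np.linalg.norm(P[0]-P[1]),np.linalg.norm(P[0]-P[3]),"yaw",np.arctan2(-e[0],e[1]))
show("tray",[(191,133),(317,131),(318,165),(191,167)],.016)
show("board",[(206,223),(337,228),(335,268),(204,263)],.012)
```

```text
tray [[0.674, 0.1033, 0.016], [0.6802, -0.1429, 0.016], [0.6119, -0.1429, 0.016], [0.6062, 0.1008, 0.016]] [ 0.643  -0.0204  0.016 ] size 0.2462074015533881 0.06784801176580074 yaw 0.02410838328660839
board [[0.4998, 0.0699, 0.012], [0.4913, -0.1771, 0.012], [0.4167, -0.1716, 0.012], [0.4257, 0.0721, 0.012]] [ 0.4584 -0.0517  0.012 ] size 0.24719058170702832 0.07417707080028138 yaw -0.035446471347976946
```

View pics/topc.png

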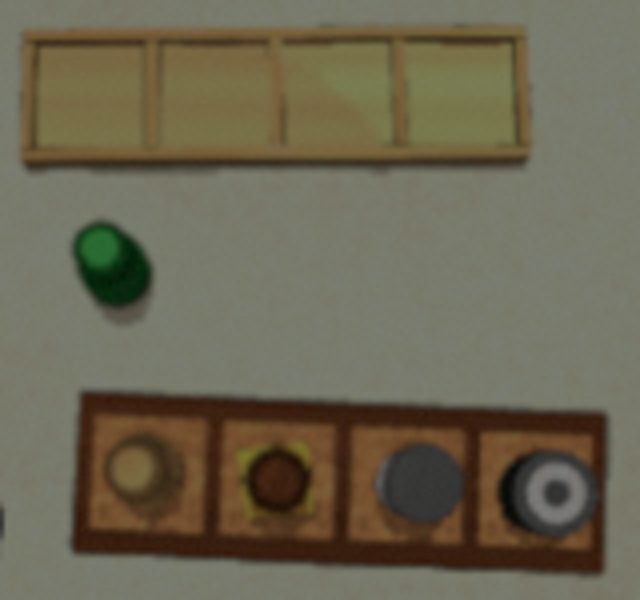

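Confirmed: from the left, the board holds the pale burnisher, stamp (square brass foot), setter (grey head) and anvil (bright ring). That puts anvil, setter, stamp and burnisher in the tray from left to right. I'll measure positions now and start turning the tool so that it closes along world x, away from the neighbouring tools.

Run:
```python
from h import *
d=cam("top"); cr=lambda p:[(185+(u+.5)/4-.5,125+(v+.5)/4-.5) for u,v in p]
for n,p,z in(("tray",[(25,33),(527,30),(529,160),(24,163)],.016),("board",[(82,393),(606,412),(603,572),(73,550)],.012)):
    P=toz(d,cr(p),z); c=P.mean(0); e=P[0]+P[3]-P[1]-P[2]; e=e[:2]/np.linalg.norm(e[:2])
    print(n,c.round(4),np.linalg.norm(P[0]-P[1]).round(4),np.linalg.norm(P[0]-P[3]).round(4),"yaw",np.arctan2(-e[0],e[1]).round(3))
    print([(c[:2]+e*y).round(4).tolist() for y in(.09,.03,-.03,-.09)])
print(toz(d,cr([(133,470),(278,479),(421,483),(556,492)]),[.09,.085,.079,.059]).round(4))
```

```text
tray [ 0.6435 -0.0193  0.016 ] 0.2451 0.0649 yaw 0.014
[[0.6423, 0.0707], [0.6431, 0.0107], [0.6439, -0.0493], [0.6448, -0.1093]]
board [ 0.4592 -0.0505  0.012 ] 0.2472 0.0728 yaw -0.036
[[0.4624, 0.0394], [0.4603, -0.0205], [0.4581, -0.0805], [0.4559, -0.1405]]
[[ 0.4638  0.0401  0.09  ]
 [ 0.4605 -0.0196  0.085 ]
 [ 0.459  -0.0796  0.079 ]
 [ 0.455  -0.1409  0.059 ]]
```

drive_tool([
  [[0,0,0],0.148],
  [[0,0,0],0.148],
  [[0,0,0],0.148],
  [[0,0,0],0.148],
  [[0,0,0],0.148],
  [[0,0,0],0.148],
  [[0,0,0],0.148],
  [[0,0,0],0.144],
  [[0,0,0],0],
  [[0,0,0],0],
], jaw=0)

```text
t: 1.25
tool_pos: [0.238, 0.5778, 0.3038]
tool_rot: [2.218, 2.225, -0.0]
contact_force: [-0.9, -0.3, 0.7]
opening: 0.0856
grip_force: 0.0
```

drive_tool([
  [[-0.02,0.006,0],0],
  [[-0.045,0.0135,0.004],0],
  [[-0.045,0.0135,0.004],0],
  [[-0.045,0.0135,0.004],0],
  [[-0.045,0.0135,0.004],0],
  [[-0.045,0.0135,0.004],0],
  [[-0.045,0.0135,0.004],0],
  [[-0.045,0.0135,0.004],0],
  [[-0.045,0.0135,0.004],0],
  [[-0.045,0.0135,0.004],0],
])

```text
t: 2.25
tool_pos: [0.3656, 0.1511, 0.268]
tool_rot: [2.217, 2.224, 0.002]
contact_force: [0.9, -0.8, -0.2]
opening: 0.0851
grip_force: 0.0
```

drive_tool([
  [[-0.045,0.0135,0.004],0],
  [[-0.045,0.0135,0.004],0],
  [[-0.045,0.0135,0.004],0],
  [[-0.045,0.0135,0.004],0],
  [[-0.045,0.0135,0.004],0],
  [[-0.045,0.0135,0.002],0],
  [[-0.024,0.008,0],0],
  [[0,0,0],0],
  [[0,0,0],0],
  [[0,0,0],0],
])

```text
t: 3.25
tool_pos: [0.4543, -0.1402, 0.2458]
tool_rot: [-2.219, -2.223, -0.0]
contact_force: [-0.1, 0.2, -0.9]
opening: 0.0853
grip_force: 0.0
```

Run:
```python
from h import *
d=cam("wrist");o=ctrl.get_obs();print(o["tool_pos"],o["tool_rot"])
# expected points: tool top centres and board/tray refs
T=[(.4638,.0401,.093),(.4605,-.0196,.099),(.459,-.0796,.079),(.455,-.1409,.059)]
for p in proj(d,T): cv2.drawMarker(d["image"],tuple(map(int,p.round())),(255,0,255),0,9)
cv2.imwrite("pics/w1.png",d["image"]);print(proj(d,T).round(1).tolist())
```

```text
[ 0.45435731 -0.14008259  0.24586722] [-2.21896802e+00 -2.22372491e+00 -2.47862707e-04]
[[272.9, -80.7], [266.7, 24.8], [262.9, 118.6], [257.3, 188.6]]
```

View pics/w1.png

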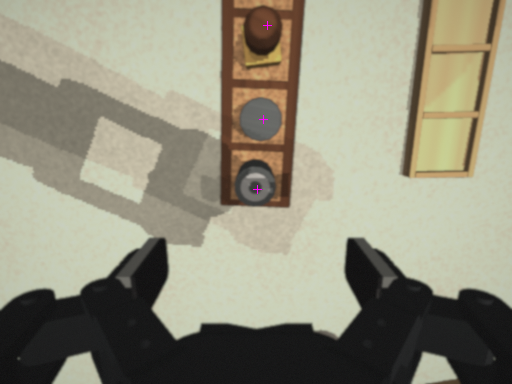

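Wrist view: anvil ring at about (256,185), predicted (257,189). The setter and stamp marks sit on their tools, so the estimate holds to about 3 mm. Next I'll descend on the anvil and grip it.

drive_tool([
  [[0.001,0.001,0.04],0],
  [[0,0,0.04],0],
  [[0,0,0.04],0],
  [[0,0,0.02],0],
  [[0,0,0.005],0],
  [[0,0,0],0],
  [[0,0,0],0],
])

```text
t: 4.0
tool_pos: [0.4567, -0.1402, 0.1027]
tool_rot: [2.218, 2.22, 0.002]
contact_force: [0.2, -0.5, 1.8]
opening: 0.0855
grip_force: 0.0
```

drive_tool([
  [[0,0,0],0],
  [[0,0,0],0],
  [[0,0,0],0],
  [[0,0,0],0],
  [[0,0,0],0],
  [[0,0,0],0],
  [[0,0,0],0],
  [[0,0,0],0],
  [[0,0,0],0],
  [[0,0,0],0],
], jaw=1, grip_force=60)

```text
t: 5.0
tool_pos: [0.4559, -0.1405, 0.1019]
tool_rot: [2.221, 2.221, -0.0]
contact_force: [-2.2, 0.2, 5.8]
opening: 0.0362
grip_force: 60.5
```

drive_tool([
  [[0,0,-0.015],0],
  [[0,0,-0.03],0],
  [[0,0,-0.04],0],
  [[0,0,-0.035],0],
  [[0.013,0.012,0],0],
  [[0.033,0.03,0],0],
  [[0.033,0.03,0],0],
  [[0.033,0.03,0],0],
  [[0.033,0.03,0],0],
  [[0.033,0.03,0],0],
])

```text
t: 6.0
tool_pos: [0.618, 0.0395, 0.2196]
tool_rot: [-2.22, -2.221, 0.002]
contact_force: [-0.7, -1.2, -2.8]
opening: 0.0364
grip_force: 61.0
```

drive_tool([
  [[0.02,0.016,0],0],
  [[0.013,0.006,0],0],
  [[0,0,0],0],
  [[0,0,0],0],
  [[0,0,0],0],
])

```text
t: 6.5
tool_pos: [0.6388, 0.0698, 0.2206]
tool_rot: [-2.223, -2.22, 0.002]
contact_force: [-0.6, 0.4, -3.2]
opening: 0.0363
grip_force: 61.0
```

Run:
```python
from h import *
d=cam("wrist");o=ctrl.get_obs();print(o["tool_pos"],o["tool_rot"],o["contact_force"],o["opening"])
c=np.array([.6435,-.0193]);e=np.array([-.014,1.]);n=np.array([1,.014])
X=[[*(c+e*y+n*x),.016] for y in(.123,.063,.057,.003,-.003) for x in(.027,-.027)]
for p in proj(d,X): cv2.drawMarker(d["image"],tuple(map(int,p.round())),(255,0,255),0,9)
cv2.imwrite("pics/w2.png",d["image"])
```

```text
[0.63891854 0.06972455 0.22073362] [-2.22291393e+00 -2.21966612e+00  9.53831416e-04] [ 0.64505327  0.20406199 -2.83734612] 0.0364207183083779
```

View pics/w2.png

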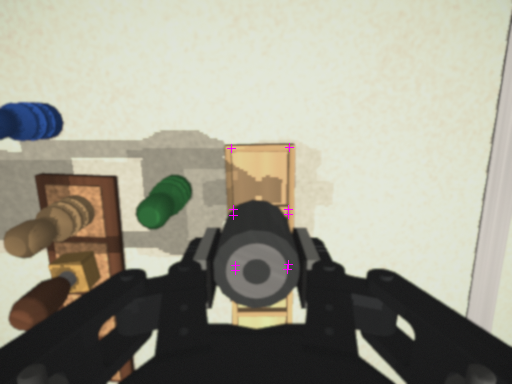

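Wrist view: the predicted tray corners fall on the tray edges at (231,148) and (289,147) to about 2 px, and the anvil is held upright. Lowering.

drive_tool([
  [[0.001,0.0035,0.03],0],
  [[0,0,0.04],0],
  [[0,0,0.03],0],
  [[0,0,0.015],0],
  [[0,0,0.005],0],
  [[0,0,0],0],
  [[0,0,0.002],0],
  [[0,0,0.001],0],
  [[0,0,0],0],
])

```text
t: 7.45
tool_pos: [0.6438, 0.0719, 0.0992]
tool_rot: [2.22, 2.22, 0.002]
contact_force: [-1.1, 0.9, -2.8]
opening: 0.0365
grip_force: 61.1
```

drive_tool([
  [[0,0,0.001],0],
  [[0,0,0.001],0],
  [[0,0,0.001],0],
  [[0,0,0],0],
  [[0,0,0],0],
])

```text
t: 7.95
tool_pos: [0.6431, 0.0719, 0.095]
tool_rot: [2.221, 2.221, 0.0]
contact_force: [-0.1, -0.1, -2.4]
opening: 0.0367
grip_force: 61.4
```

drive_tool([
  [[0,0,0.001],0],
  [[0,0,0],0],
  [[0,0,0],0],
])

```text
t: 8.25
tool_pos: [0.6432, 0.0719, 0.0949]
tool_rot: [-2.221, -2.221, 0.0]
contact_force: [-4.2, 0.7, 5.4]
opening: 0.0367
grip_force: 61.6
```

Contact. Release, lift, and go to the setter.

drive_tool([
  [[0,0,0],0],
  [[0,0,0],0],
  [[0,0,0],0],
  [[0,0,0],0],
  [[0,0,0],0],
  [[0,0,-0.01],0],
  [[0,0,-0.03],0],
  [[0,0,-0.04],0],
  [[0,0,-0.04],0],
  [[0,0,-0.02],0],
], jaw=0.3)

```text
t: 9.25
tool_pos: [0.6447, 0.0719, 0.2398]
tool_rot: [2.218, 2.218, 0.008]
contact_force: [0.4, 0.3, 0.5]
opening: 0.0595
grip_force: 0.0
```

drive_tool([
  [[-0.015,-0.018,0],0],
  [[-0.03,-0.036,0],0],
  [[-0.03,-0.036,0],0],
  [[-0.03,-0.036,0],0],
  [[-0.03,-0.036,0],0],
  [[-0.0165,-0.022,0],0],
  [[0,0,0],0],
  [[0,0,0],0],
  [[0,0,0],0],
])

```text
t: 10.15
tool_pos: [0.4598, -0.0793, 0.2346]
tool_rot: [2.22, 2.221, 0.001]
contact_force: [-0.5, -0.2, -0.6]
opening: 0.06
grip_force: 0.0
```

Run:
```python
from h import *
o=ctrl.get_obs();print(o["tool_pos"],o["opening"])
d=cam("wrist");cv2.imwrite("pics/w3.png",d["image"])
T=[(.4638,.0401,.093),(.4605,-.0196,.099),(.459,-.0796,.079)];print(proj(d,T).round(1).tolist())
t=cam("top");cv2.imwrite("pics/t3.png",t["image"])
```

```text
[ 0.459751   -0.07933351  0.23458946] 0.059960836048597844
[[263.0, 24.4], [257.6, 121.1], [255.4, 198.1]]
```

View pics/w3.png

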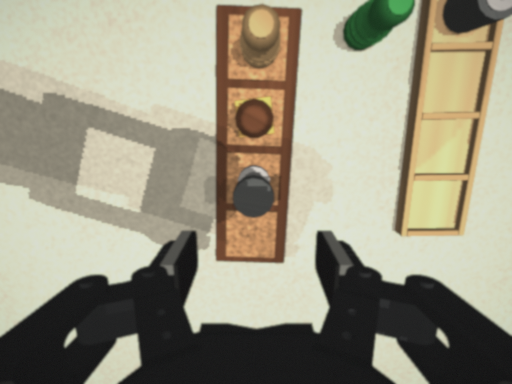

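Wrist view: setter head at (254,194), predicted (255,198), which is fine. The anvil stands in the leftmost compartment at upper right. Gripping the setter by its head.

drive_tool([
  [[0.001,-0.001,0.04],0],
  [[0,0,0.04],0],
  [[0,0,0.022],0],
  [[0,0,0.008],0],
  [[0,0,0],0],
  [[0,0,0],0],
])

```text
t: 10.85
tool_pos: [0.4592, -0.0787, 0.1253]
tool_rot: [2.22, 2.221, 0.002]
contact_force: [-0.2, 0.5, 1.1]
opening: 0.0595
grip_force: 0.0
```

drive_tool([
  [[0,0,0],0],
  [[0,0,0],0],
  [[0,0,0],0],
  [[0,0,0],0],
  [[0,0,0],0],
  [[0,0,0],0],
  [[0,0,0],0],
  [[0,0,0],0],
], jaw=1)

```text
t: 11.65
tool_pos: [0.459, -0.0791, 0.1258]
tool_rot: [2.22, 2.22, 0.002]
contact_force: [-1.5, -0.3, 6.3]
opening: 0.0324
grip_force: 59.0
```

drive_tool([
  [[0,0,-0.015],0],
  [[0,0,-0.03],0],
  [[0,0,-0.04],0],
  [[0,0,-0.015],0],
  [[0,0,0],0],
  [[0,0,0],0],
])

```text
t: 12.25
tool_pos: [0.4575, -0.0785, 0.2226]
tool_rot: [-2.221, -2.22, 0.001]
contact_force: [-0.1, 0.4, -1.4]
opening: 0.0323
grip_force: 59.8
```

drive_tool([
  [[0.01,0.02,0],0],
  [[0.018,0.038,0],0],
  [[0.018,0.038,0],0],
  [[0.018,0.038,0],0],
  [[0.015,0.032,0],0],
  [[0.01,0.0195,0],0],
  [[0,0,0],0],
  [[0,0,0],0],
])

```text
t: 13.05
tool_pos: [0.6424, 0.0106, 0.2205]
tool_rot: [-2.218, -2.219, 0.006]
contact_force: [-0.8, -0.1, -1.3]
opening: 0.0325
grip_force: 60.2
```

drive_tool([
  [[0,0,0.03],0],
  [[0,0,0.035],0],
  [[0,0,0.02],0],
  [[0,0,0.01],0],
  [[0,0,0.003],0],
  [[0,0,0],0],
  [[0,0,0],0],
  [[0,0,0],0],
])

```text
t: 13.85
tool_pos: [0.6445, 0.0102, 0.1277]
tool_rot: [2.22, 2.22, 0.003]
contact_force: [-0.6, -0.3, -2.0]
opening: 0.0323
grip_force: 60.2
```

drive_tool([
  [[0,-0.001,0.004],0],
  [[0,0,0.002],0],
  [[0,0,0.001],0],
  [[0,0,0],0],
  [[0,0,0],0],
])

```text
t: 14.35
tool_pos: [0.6425, 0.0104, 0.119]
tool_rot: [-2.221, -2.221, 0.0]
contact_force: [-2.5, 0.7, 0.3]
opening: 0.0319
grip_force: 60.4
```

drive_tool([
  [[0,0,0.001],0],
  [[0,0,0],0],
  [[0,0,0],0],
])

```text
t: 14.65
tool_pos: [0.6426, 0.0104, 0.1189]
tool_rot: [-2.221, -2.221, 0.001]
contact_force: [-3.7, 0.2, 5.6]
opening: 0.0321
grip_force: 60.7
```

drive_tool([
  [[0,0,0.001],0],
  [[0,0,0],0],
  [[0,0,0],0],
])

```text
t: 14.95
tool_pos: [0.6428, 0.0104, 0.1189]
tool_rot: [-2.221, -2.221, 0.001]
contact_force: [-5.8, 0.3, 9.2]
opening: 0.032
grip_force: 61.1
```

drive_tool([
  [[0,0,-0.001],0],
  [[0,0,0],0],
  [[0,0,0],0],
  [[0,0,0],0],
  [[0,0,0],0],
  [[0,0,-0.01],0],
  [[0,0,-0.03],0],
  [[0,0,-0.04],0],
  [[0,0,-0.025],0],
  [[0,0,-0.01],0],
], jaw=0.3)

```text
t: 15.95
tool_pos: [0.6442, 0.0102, 0.2379]
tool_rot: [2.217, 2.218, 0.007]
contact_force: [-0.1, -0.1, -0.8]
opening: 0.0597
grip_force: 0.0
```

drive_tool([
  [[-0.003,-0.018,0],0],
  [[-0.006,-0.036,0],0],
  [[-0.006,-0.036,0],0],
  [[-0.006,-0.036,0],0],
  [[-0.006,-0.036,0],0],
  [[-0.003,-0.02,0],0],
  [[0,0,0],0],
  [[0,0,0],0],
  [[0,0,0],0],
])

```text
t: 16.85
tool_pos: [0.4613, -0.0196, 0.2329]
tool_rot: [2.221, 2.222, 0.0]
contact_force: [-0.2, 0.1, 1.2]
opening: 0.0598
grip_force: 0.0
```

Run:
```python
from h import *
o=ctrl.get_obs();print(o["tool_pos"],o["opening"])
d=cam("wrist");cv2.imwrite("pics/w4.png",d["image"])
T=[(.4638,.0401,.093),(.4605,-.0196,.099)];print(proj(d,T).round(1).tolist())
```

```text
[ 0.4613412  -0.01958972  0.23294484] 0.05984123815034485
[[260.2, 121.0], [255.4, 206.4]]
```

View pics/w4.png

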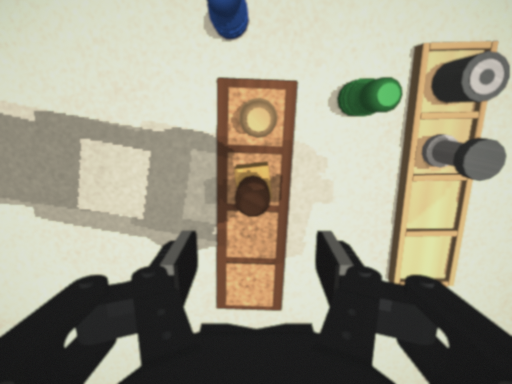

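Wrist view: stamp handle at about (253,203), as predicted. The anvil and setter stand in compartments 1 and 2 on the right. Gripping the stamp.

drive_tool([
  [[0.001,-0.001,0.04],0],
  [[0,0,0.036],0],
  [[0,0,0.02],0],
  [[0,0,0.008],0],
  [[0,0,0],0],
  [[0,0,0],0],
])

```text
t: 17.5
tool_pos: [0.4607, -0.0188, 0.1301]
tool_rot: [2.22, 2.221, 0.002]
contact_force: [0.4, 0.5, 0.3]
opening: 0.0598
grip_force: 0.0
```

drive_tool([
  [[0,0,0],0],
  [[0,0,0],0],
  [[0,0,0],0],
  [[0,0,0],0],
  [[0,0,0],0],
  [[0,0,0],0],
  [[0,0,0],0],
  [[0,0,0],0],
], jaw=1)

```text
t: 18.3
tool_pos: [0.46, -0.0188, 0.1304]
tool_rot: [2.221, 2.221, 0.001]
contact_force: [-3.7, 0.1, 5.3]
opening: 0.0268
grip_force: 58.5
```

drive_tool([
  [[0,0,-0.015],0],
  [[0,0,-0.03],0],
  [[0,0,-0.04],0],
  [[0,0,-0.015],0],
  [[0,0,0],0],
  [[0,0,0],0],
])

```text
t: 18.9
tool_pos: [0.4589, -0.0185, 0.2274]
tool_rot: [-2.22, -2.22, 0.002]
contact_force: [-0.1, -0.6, -3.8]
opening: 0.0268
grip_force: 59.7
```

drive_tool([
  [[-0.003,0.02,0],0],
  [[-0.006,0.038,0],0],
  [[-0.006,0.038,0],0],
  [[-0.006,0.038,0],0],
  [[-0.0055,0.032,0],0],
  [[-0.004,0.019,0],0],
  [[0,0,0],0],
  [[0,0,0],0],
])

```text
t: 19.7
tool_pos: [0.6433, -0.0489, 0.2255]
tool_rot: [-2.218, -2.218, 0.005]
contact_force: [-0.6, -0.4, -2.9]
opening: 0.0267
grip_force: 60.1
```

drive_tool([
  [[0,0,0.03],0],
  [[0,0,0.035],0],
  [[0,0,0.02],0],
  [[0,0,0.01],0],
  [[0,0,0.003],0],
  [[0,0,0],0],
  [[0,0,0],0],
  [[0,0,0],0],
])

```text
t: 20.5
tool_pos: [0.6455, -0.0493, 0.1328]
tool_rot: [2.22, 2.22, 0.003]
contact_force: [0.4, -0.6, -1.7]
opening: 0.0265
grip_force: 60.3
```

drive_tool([
  [[0,0,0.002],0],
  [[0,0,0.001],0],
  [[0,0,0],0],
  [[0,0,0],0],
])

```text
t: 20.9
tool_pos: [0.6445, -0.0491, 0.1278]
tool_rot: [-2.221, -2.221, 0.0]
contact_force: [-0.8, 0.2, -2.7]
opening: 0.0265
grip_force: 60.3
```

drive_tool([
  [[0,0,0.002],0],
  [[0,0,0.001],0],
  [[0,0,0],0],
  [[0,0,0],0],
  [[0,0,0],0],
])

```text
t: 21.4
tool_pos: [0.6446, -0.0492, 0.1249]
tool_rot: [2.221, 2.221, 0.0]
contact_force: [-0.8, 0.5, -3.2]
opening: 0.0268
grip_force: 60.3
```

drive_tool([
  [[0,0,0.001],0],
  [[0,0,0],0],
  [[0,0,0],0],
])

```text
t: 21.7
tool_pos: [0.6446, -0.0491, 0.1239]
tool_rot: [-2.221, -2.221, 0.0]
contact_force: [0.2, 0.7, -4.2]
opening: 0.0268
grip_force: 60.3
```

drive_tool([
  [[0,0,0.001],0],
  [[0,0,0],0],
  [[0,0,0],0],
])

```text
t: 22.0
tool_pos: [0.6447, -0.0492, 0.1235]
tool_rot: [2.221, 2.221, 0.0]
contact_force: [-2.2, 1.2, 2.0]
opening: 0.0263
grip_force: 60.7
```

drive_tool([
  [[0,0,0],0],
  [[0,0,0],0],
  [[0,0,0],0],
  [[0,0,0],0],
  [[0,0,0],0],
  [[0,0,-0.01],0],
  [[0,0,-0.03],0],
  [[0,0,-0.04],0],
  [[0,0,-0.025],0],
  [[0,0,-0.01],0],
], jaw=0.3)

```text
t: 23.0
tool_pos: [0.6462, -0.0494, 0.243]
tool_rot: [2.217, 2.217, 0.006]
contact_force: [0.5, 0.3, 0.5]
opening: 0.0599
grip_force: 0.0
```

drive_tool([
  [[0.009,-0.018,0],0],
  [[0.018,-0.036,0],0],
  [[0.018,-0.036,0],0],
  [[0.018,-0.036,0],0],
  [[0.018,-0.036,0],0],
  [[0.009,-0.019,0],0],
  [[0,0,0],0],
  [[0,0,0],0],
  [[0,0,0],0],
])

```text
t: 23.9
tool_pos: [0.4643, 0.0405, 0.2379]
tool_rot: [2.222, 2.221, -0.0]
contact_force: [0.1, -0.1, -0.6]
opening: 0.0599
grip_force: 0.0
```

Run:
```python
from h import *
o=ctrl.get_obs();print(o["tool_pos"],o["opening"])
d=cam("wrist");cv2.imwrite("pics/w5.png",d["image"])
T=[(.4638,.0401,.093)];print(proj(d,T).round(1).tolist())
```

```text
[0.46426581 0.04045831 0.23791944] 0.05991927970910002
[[255.9, 202.2]]
```

View pics/w5.png

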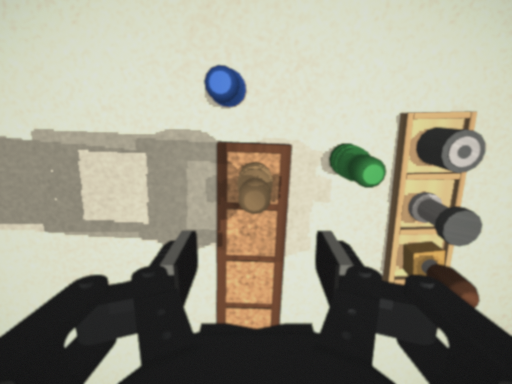

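Wrist view: pale burnisher knob at about (254,197), as predicted. The other three stand in their compartments, and the green decoy at (358,165) is clear of the fingers.

drive_tool([
  [[0.001,-0.001,0.04],0],
  [[0,0,0.038],0],
  [[0,0,0.021],0],
  [[0,0,0.008],0],
  [[0,0,0],0],
  [[0,0,0],0],
])

```text
t: 24.55
tool_pos: [0.4638, 0.0416, 0.1322]
tool_rot: [2.221, 2.22, 0.002]
contact_force: [0.7, -0.8, -0.8]
opening: 0.06
grip_force: 0.0
```

drive_tool([
  [[0,0,0],0],
  [[0,0,0],0],
  [[0,0,0],0],
  [[0,0,0],0],
  [[0,0,0],0],
  [[0,0,0],0],
  [[0,0,0],0],
  [[0,0,0],0],
], jaw=1, grip_force=40)

```text
t: 25.35
tool_pos: [0.4634, 0.0418, 0.1324]
tool_rot: [2.22, 2.22, 0.002]
contact_force: [-0.9, -0.4, 5.4]
opening: 0.0247
grip_force: 39.0
```

drive_tool([
  [[0,0,-0.015],0],
  [[0,0,-0.03],0],
  [[0,0,-0.04],0],
  [[0,0,-0.02],0],
  [[0,0,0],0],
  [[0,0,0],0],
])

```text
t: 25.95
tool_pos: [0.4622, 0.0419, 0.2352]
tool_rot: [-2.221, -2.221, 0.0]
contact_force: [-0.1, 0.1, -1.7]
opening: 0.0248
grip_force: 39.4
```

drive_tool([
  [[-0.015,0.018,0],0],
  [[-0.03,0.036,0],0],
  [[-0.03,0.036,0],0],
  [[-0.03,0.036,0],0],
  [[-0.03,0.036,0],0],
  [[-0.016,0.0205,0],0],
  [[0,0,0],0],
  [[0,0,0],0],
])

```text
t: 26.75
tool_pos: [0.6439, -0.1089, 0.2326]
tool_rot: [-2.219, -2.217, 0.004]
contact_force: [0.3, 0.3, -1.3]
opening: 0.0243
grip_force: 39.7
```

drive_tool([
  [[0,0,0.03],0],
  [[0,0,0.035],0],
  [[0,0,0.02],0],
  [[0,0,0.01],0],
  [[0,0,0.005],0],
  [[0,0,0.003],0],
  [[0,0,0],0],
  [[0,0,0],0],
  [[0,0,0],0],
])

```text
t: 27.65
tool_pos: [0.6457, -0.1093, 0.1342]
tool_rot: [2.22, 2.22, 0.002]
contact_force: [-0.4, 0.0, -0.4]
opening: 0.0248
grip_force: 39.7
```

drive_tool([
  [[0,0,0.002],0],
  [[0,0,0.001],0],
  [[0,0,0],0],
  [[0,0,0],0],
  [[0,0,0],0],
])

```text
t: 28.15
tool_pos: [0.6451, -0.1092, 0.1299]
tool_rot: [-2.221, -2.221, 0.0]
contact_force: [0.3, 0.9, -0.5]
opening: 0.025
grip_force: 39.7
```

drive_tool([
  [[0,0,0.002],0],
  [[0,0,0.001],0],
  [[0,0,0.001],0],
  [[0,0,0],0],
  [[0,0,0],0],
  [[0,0,0],0],
])

```text
t: 28.75
tool_pos: [0.6451, -0.1091, 0.126]
tool_rot: [2.221, 2.221, 0.0]
contact_force: [0.0, 0.2, -1.2]
opening: 0.025
grip_force: 39.7
```

drive_tool([
  [[0,0,0.001],0],
  [[0,0,0],0],
  [[0,0,0],0],
])

```text
t: 29.05
tool_pos: [0.6453, -0.1092, 0.1254]
tool_rot: [2.221, 2.221, 0.0]
contact_force: [-0.9, 0.3, 2.7]
opening: 0.0246
grip_force: 39.9
```

Contact. Release, lift, back off to one side, and look.

drive_tool([
  [[0,0,0],0],
  [[0,0,0],0],
  [[0,0,0],0],
  [[0,0,0],0],
  [[0,0,0],0],
  [[0,0,-0.01],0],
  [[0,0,-0.03],0],
  [[0,0,-0.04],0],
  [[0,0,-0.025],0],
  [[0,0,-0.01],0],
], jaw=0.3)

```text
t: 30.05
tool_pos: [0.6466, -0.1095, 0.245]
tool_rot: [2.217, 2.217, 0.005]
contact_force: [-0.2, -0.3, -0.2]
opening: 0.0596
grip_force: 0.0
```

drive_tool([
  [[-0.02,-0.02,0],0],
  [[-0.04,-0.03,0],0],
  [[-0.04,-0.03,0],0],
  [[-0.04,-0.03,0],0],
  [[-0.04,-0.03,0],0],
  [[-0.02,-0.01,0],0],
  [[0,0,0],0],
  [[0,0,0],0],
  [[0,0,0],0],
])

```text
t: 30.95
tool_pos: [0.4955, -0.3081, 0.2394]
tool_rot: [-2.219, -2.222, -0.0]
contact_force: [0.4, 1.2, -1.1]
opening: 0.06
grip_force: 0.0
```

Run:
```python
from h import *
d=cam("top");s=cam("scene");o=ctrl.get_obs();print(o["tool_pos"],o["contact_force"])
a=cv2.resize(d["image"][115:190,180:330],None,fx=4,fy=4,interpolation=cv2.INTER_CUBIC)
b=cv2.resize(s["image"][150:300,140:290],None,fx=2,fy=2)
b=np.pad(b,((0,0),(0,300),(0,0)))
cv2.imwrite("pics/end.png",np.vstack([a,b]))
```

```text
[ 0.49568134 -0.3080119   0.23965395] [-0.42583479  0.18131932  0.85407415]
```

View pics/end.png

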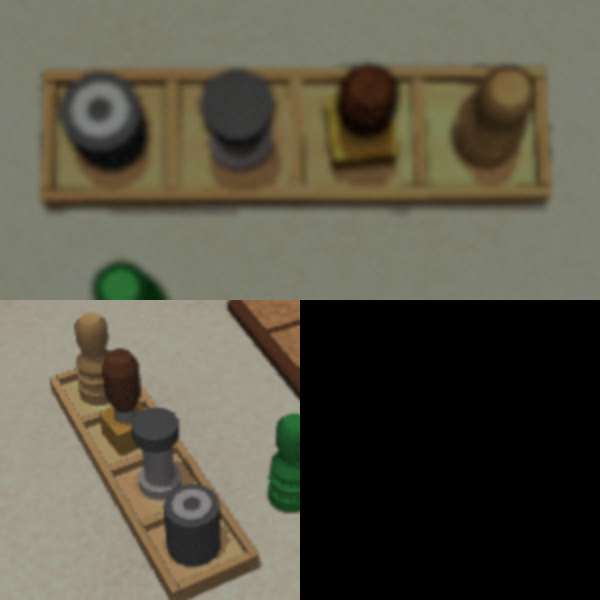

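The top crop shows anvil (105,120), setter (240,120), stamp (362,115) and burnisher (495,115), upright and central, one to a compartment. The arm is clear of everything.

```bash
python3 -c "
from station import ctrl
print(ctrl.finish_job())"
```

```text
the job is handed in; nothing more can be done
None
```

All four tools are upright in the tray in mirrored order (anvil, setter, stamp, burnisher from the left), and the job was handed in at about 31 s; the hand-in gave no verdict.

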